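Centre a laptop blower fan between the stops of an inspection stage

TASK

A heat-spreader bar has been left lying between the stops of the inspection stage: lift it out and leave it lying flat on the floor of the parts tray. Then slide the blower fan along the stage plate, never lifting it, until its outlet edge is flush and square against the back stop and the fan sits midway between the two side stops, with a clear, nearly equal gap on either side. Leave the weight, paste jar, screw dish and screwdriver where they are.

Things in the scene. Friction and masses are not known exactly. Their poses are not given: they have to be found in the camera images.
- stage: Fixed aluminium plate 280 (x) x 260 (y) x 8 mm; origin: centre of its underside, on the table. Steel stops 16 mm high stand on it: a back stop along y, 146 long, inner face at x = 125 mm; two side stops at x = 80 to 125 mm, 16 wide, inner faces at y = 57 and -57 mm. The bay between them is 114 mm wide, open to -x; fine dark lines cross at its centre.
- bay (a point): Point on the plate's top, midway between the side stops, where the fan's origin is when it is centred and flush with the back stop: stage x = 80, y = 0, z = 8 mm; axes as the stage's.
- fan: Loose flat laptop blower fan, dark metal, 90 (its x) x 100 (its y) x 13 mm high, upright sides, round black inlet on top, copper fins on its +x face, the outlet edge. Origin: centre of its underside. About 0.16 kg. Lies flat on the plate in front of the bay, turned and off centre, outlet edge roughly towards the back stop.
- spreader: Loose black ribbed heat-spreader bar, 76 (its x) x 26 (its y) x 5 mm thick, about 30 g, lying flat on the stage plate between the stops. Origin at the centre of its underside.
- tray: Fixed shallow open grey parts tray on the table, outside 140 (its x) x 100 (its y) x 14 mm high, walls and floor 3 mm. Origin at the centre of its underside. It stands left or right of the stage.
- weight: Bystander: small brass weight with a knob, 24 mm diameter, 30 mm high, standing on the stage plate near one side edge, beyond the side stop. Origin at the centre of its underside.
- dish: Bystander: round steel screw dish, 100 mm diameter, 18 mm high, left or right of the stage, on the other side from the tray. Origin at the centre of its underside.
- driver: Bystander: screwdriver with black handle, 160 mm long, lying along its x, handle to -x. Origin midway, on the table.
- jar: Bystander: small white paste jar with black cap, 30 mm diameter, 36 mm high, standing on the stage plate near the other side edge. Origin at the centre of its underside.
Not all that is in view belongs to the job. Several things have the shape of the spreader; the one meant has the colours described above.

How it is judged:
By the outcome, as a careful person would: the job done as asked, in the order asked, and still so for the second after the job is handed in, with the robot touching nothing.
It also fails if it takes over 72 s, if anything falls off the work surface, if the arm or the gripper's body presses on something with over 40 N, if the wrist force passes 120 N, or if a joint passes its speed limit or range.

ROBOT

A 6-joint arm with a two-finger parallel gripper is mounted at the origin on the work surface. World frame = base frame: x ahead of the robot, y to its left, z up, the work surface at z = 0. Lengths are in m, angles in rad, forces in N, time in s.
With the tool pointing down it reaches from about 0.15 to 0.775 m from the base axis. Payload 6.1 kg.
Tool frame: the origin (TCP) lies at the centre of the arm's flange, where the gripper is bolted on; the fingertips stand 173 mm ahead of it and the grasp point (between the pads) lies 155 mm ahead of it; z points along the fingers, y is the line along which they close (so a half turn about z gives the same grasp; the last joint's range is limited). The gripper opens to 85 mm and grips with 20 to 120 N. Pads are 22 mm wide; open, the fingers measure 114 mm over their backs; the gripper's body (76 mm by 85 mm) begins 54 mm behind the grasp point. The pads swing forward as they close: fully open they stand 13 mm farther back than shut.
Start: joints at [-1.1, 0.126, -0.04, 1.405, 0, 1.571], TCP at [0.238, -0.468, 0.405] pointing down, gripper open.
Joint ranges: [-2.72, 2.72], [-0.95, 1.95], [-1.27, 1.35], [-1.78, 2.02], [-1.46, 1.47], [-3.14, 3.14]. Speed limits (rad/s): [2.39, 2.39, 3.01, 3.14, 3.14, 3.14].

INTERFACE

Orientations are given as [roll, pitch, yaw] about the fixed x, y, z axes, in that order (R = Rz(yaw) Ry(pitch) Rx(roll)).
In Python, from plant import bot gives the robot as it stands. Calls block until the motion is done:
- bot.move_ptp(position, orientation): joint-space move of the TCP to a pose.
- bot.line_to(position, frame=None, speed=0.15): straight line of the TCP; frame=None keeps the orientation; speed is the mean speed in m/s.
- bot.set_joints(angles): joint-space move.
- bot.open() and bot.close(grip_force=None): open the fingers fully, or close them until they stop; grip_force is the grip in N (None keeps the last).
- bot.dwell(seconds).
- bot.ik(position, orientation): joint angles nearest the present ones, or None.
- bot.observe(): the state.
- bot.get_image(name): name is "scene" or "top"; returns a dict with "img" (384x512x3 uint8, red, green, blue), "z_map" (384x512 float32, m along the optical axis (not along the pixel's ray), 0 where there is no reading), "K" (3x3 intrinsics, pixels), "view" (4x4, takes a point from world to camera coordinates). Camera axes: x right, y down, z forward; pixel columns grow to the right and rows downward; lengths in m; the calibration is good to about 2 mm. A picture is of the moment at which its call begins.
A pose or a line that the arm cannot do raises bot.PlanningError and nothing moves.
- bot.hand_in(): hands the job in; it is judged then, once.
The state is a dict: "clock": time; "q": joint angles; "dq": joint speeds; "effort": joint torques, N m; "position": TCP position; "ee_rot": TCP orientation; "wrist_force": force on the tool from outside, world axes, zero at the start; "torque": the same for the moment, N m; "finger_gap": finger opening in m; "gripper_force": force on a finger pad.
Only numpy, scipy, OpenCV 4.12 (cv2) and the standard library are available. Lean on these libraries where they do the work, as an engineer would, in place of code of your own. Each camera call takes 0.05 s, during which the arm holds its last target. There are 200 camera calls.

## Working session

There is one attempt and no reset: what is moved stays moved. The work goes in short steps, each a Python script; the robot and the scene stay as the last script left them, time stands still between calls to the robot, and variables do not carry over. Pictures are saved under pics/ and viewed, at most 10 in all, crops included, and the job is handed in when it is done.

```bash
ls; mkdir -p pics; python3 - <<'E'
from plant import bot
import cv2,numpy as np
for n in("scene","top"):
    d=bot.get_image(n); cv2.imwrite(f"pics/{n}0.png",d["img"][:,:,::-1]); np.savez(f"{n}0.npz",**d)
    V=np.linalg.inv(d["view"]); print(n,V.round(3).tolist(),d["K"].tolist())
print(bot.observe())
E
```

```text
pics
scene [[0.701, 0.508, -0.5, 1.115], [0.713, -0.516, 0.474, -0.442], [-0.017, -0.689, -0.724, 0.735], [0.0, 0.0, 0.0, 1.0]] [[438.0170597148337, 0.0, 260.8763006425796], [0.0, 438.0170597148337, 194.97581454542663], [0.0, 0.0, 1.0]]
top [[-0.004, -0.981, 0.194, 0.454], [-1.0, 0.005, 0.004, 0.004], [-0.005, -0.194, -0.981, 0.9], [0.0, 0.0, 0.0, 1.0]] [[367.2369517592369, 0.0, 254.8879259707095], [0.0, 367.2369517592369, 195.2459543035502], [0.0, 0.0, 1.0]]
{'clock': 0.1, 'q': array([-1.10004810e+00,  1.26320487e-01, -4.04541377e-02,  1.40541604e+00,
        8.59510378e-06,  1.57078191e+00]), 'dq': array([ 1.03233593e-04, -8.45616473e-04,  1.25614824e-03,  5.73100589e-05,
        1.74134497e-03,  1.22518903e-03]), 'effort': array([-1.15870720e-03, -4.36907387e+01,  3.53604448e+01,  1.38685817e-02,
       -3.55264660e-05, -6.70338665e-07]), 'position': array([ 0.23806604, -0.46779589,  0.40402996]), 'ee_rot': array([-3.14019831e+00, -8.61519747e-06,  4.70762630e-01]), 'wrist_force': array([-0.04175805,  0.27291133, -0.21778914]), 'torque': array([-0.05034148,  0.01304184, -0.02521263]), 'gripper_force': 0.0, 'finger_gap': 0.08519361401391527}
```

View pics/top0.png

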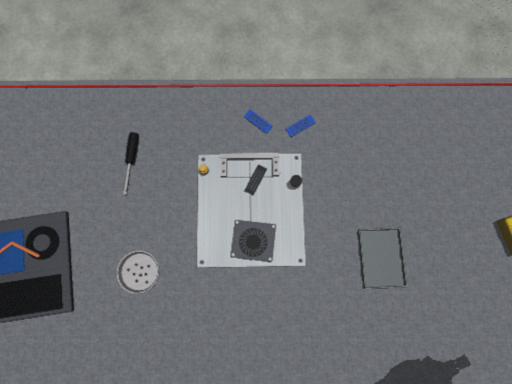

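View pics/scene0.png

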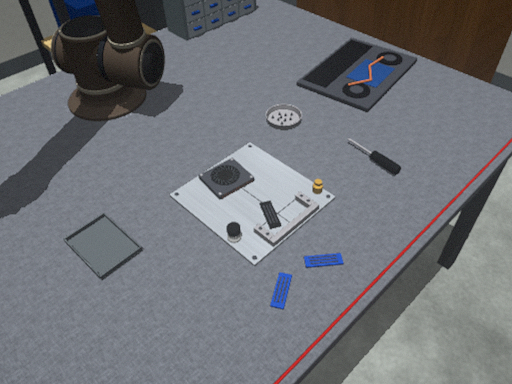

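The top view shows the stage at about px (197–305, 153–267), the black spreader at (256,180), the fan at (254,241), the tray at (381,258), the weight at (203,169) and the jar at (296,182). I'll enlarge it.

```bash
python3 - <<'E'
import cv2
a=cv2.imread("pics/top0.png")[145:275,185:315]; cv2.imwrite("pics/c1.png",cv2.resize(a,None,fx=4.6,fy=4.6,interpolation=cv2.INTER_CUBIC))
a=cv2.imread("pics/scene0.png")[140:265,165:340]; cv2.imwrite("pics/c2.png",cv2.resize(a,None,fx=4.5,fy=4.5,interpolation=cv2.INTER_CUBIC))
E
```

```text
(no output)
```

View pics/c1.png

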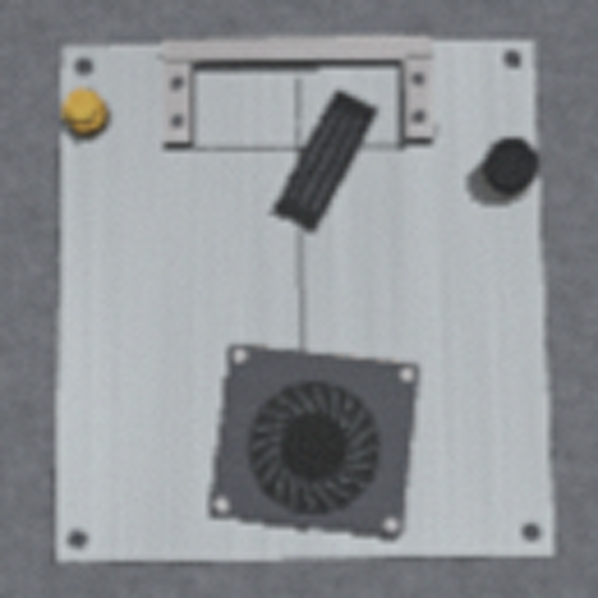

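View pics/c2.png

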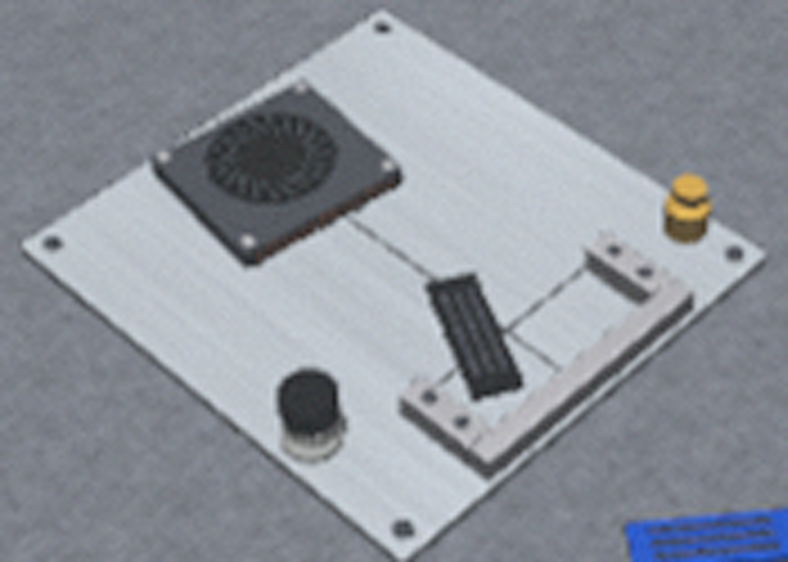

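Crop 1 (×4.6, offset 185,145) has the plate corners at (62,44), (537,41), (554,556), (56,561). The fan top corners are at (231,346), (418,365), (403,538), (211,517), and the spreader corners at (340,92), (377,107), (314,231), (273,212). Next I back-project these and check them against the known sizes.

```bash
cat > h.py <<'E'
import numpy as np, cv2
def ray(d,uv,z):
    uv=np.atleast_2d(np.array(uv,float)); V=np.linalg.inv(d["view"])
    r=(np.c_[uv,np.ones(len(uv))]@np.linalg.inv(d["K"]).T)@V[:3,:3].T
    o=V[:3,3]; return (o+r*((z-o[2])/r[:,2])[:,None])[:,:2]
def crop(uv,s,off): return (np.array(uv,float)+.5)/s-.5+np.array(off)
def fit(model,P):
    "planar rigid fit -> x,y,yaw,rms"
    a=np.array(model);m=a.mean(0);p=P.mean(0);H=(a-m).T@(P-p)
    t=np.arctan2(H[0,1]-H[1,0],H[0,0]+H[1,1]);R=np.array([[np.cos(t),-np.sin(t)],[np.sin(t),np.cos(t)]])
    o=p-R@m; return o[0],o[1],t,np.sqrt((((a-o*0)@R.T+o-P)**2).sum(1).mean())
def rect(lx,ly): return [(lx/2,ly/2),(lx/2,-ly/2),(-lx/2,-ly/2),(-lx/2,ly/2)] # TL TR BR BL in top image
E
python3 - <<'E'
from h import *
d=dict(np.load("top0.npz")); s=dict(np.load("scene0.npz"))
C=lambda uv:crop(uv,4.6,(185,145)); S=lambda uv:crop(uv,4.5,(165,140))
def show(n,P,lx,ly):
    e=[np.linalg.norm(P[i]-P[i-1]) for i in range(4)]; print(n,np.round(fit(rect(lx,ly),P),4),"edges",np.round(e,4))
show("stage top",ray(d,C([(62,44),(537,41),(554,556),(56,561)]),.008),.28,.26)
# scene: +x+y=right(766,256), +x-y=bottom(400,560), -x-y=left(22,245), -x+y=top(382,10)
show("stage scn",ray(s,S([(766,256),(402,561),(22,245),(382,10)]),.008),.28,.26)
show("fan top",ray(d,C([(231,346),(418,365),(403,538),(211,517)]),.021),.09,.1)
show("fan scn",ray(s,S([(402,172),(249,258),(155,158),(303,80)]),.021),.09,.1)
# spreader: x axis along long dir pointing up-right
show("spr top",ray(d,C([(340,92),(377,107),(314,231),(273,212)]),.013),.076,.026)
show("spr scn",ray(s,S([(522,382),(481,396),(428,288),(472,274)]),.013),.076,.026)
show("tray top",ray(d,[(360,229),(400,229),(405,287),(362,289)],.014),.14,.1)
show("tray scn",ray(s,[(142,246),(101,275),(65,241),(103,215)],.014),.14,.1)
V=lambda p,d:d
for n,uv in(("weight",(85,110)),("jar",(511,163))): print(n,ray(d,C([uv]),.035))
for z in d["z_map"][[180,241,258,200],[256,254,381,225]]: print(z)
E
```

```text
stage top [0.5976 0.0192 0.0061 0.0011] edges [0.2797 0.2616 0.2784 0.2583]
stage scn [0.5981 0.0188 0.0108 0.0011] edges [0.28   0.258  0.2785 0.2586]
fan top [ 0.5179  0.0121 -0.1075  0.0008] edges [0.0889 0.0983 0.0894 0.0991]
fan scn [ 0.5207  0.0113 -0.1183  0.0022] edges [0.0912 0.0967 0.0909 0.0961]
spr top [ 0.6692  0.006  -0.4777  0.0018] edges [0.0758 0.0218 0.0767 0.0244]
spr scn [ 0.6714  0.0056 -0.4402  0.0023] edges [0.0739 0.0213 0.0739 0.0238]
tray top [ 0.4753 -0.2929 -0.0009  0.0023] edges [0.1405 0.0963 0.1359 0.1008]
tray scn [ 0.482  -0.2968  0.0732  0.0054] edges [0.1334 0.0966 0.1285 0.0941]
weight [[0.69188655 0.13365146]]
jar [[ 0.66176182 -0.09130439]]
0.91122365
0.87687874
0.8824442
0.90786207
```

The sizes check out. The stage is at about (0.598, 0.019) with yaw 0.008, the spreader at (0.670, 0.006) with yaw -0.46, and the tray at (0.477, -0.294). I'll grasp the spreader across its width.

```bash
python3 - <<'E'
from plant import bot
import numpy as np, cv2
x,y,t=.669,.006,-.46
R=[np.pi,0,t]
bot.move_ptp([x,y,.26],R)
bot.line_to([x,y,.180]); o=bot.observe(); print(o["clock"],o["position"],o["wrist_force"])
bot.close(30); o=bot.observe(); print(o["clock"],o["finger_gap"],o["gripper_force"],o["wrist_force"])
d=bot.get_image("scene"); cv2.imwrite("pics/g.png",cv2.resize(d["img"][100:265,165:365,::-1],None,fx=3,fy=3,interpolation=cv2.INTER_CUBIC))
E
```

```text
4.3083 [0.66930539 0.00590645 0.18072618] [-0.03910288 -0.05016529  0.33088912]
4.8917 0.02494809682564856 32.077415187050065 [-0.56889069 -0.08175133  6.35806323]
```

View pics/g.png

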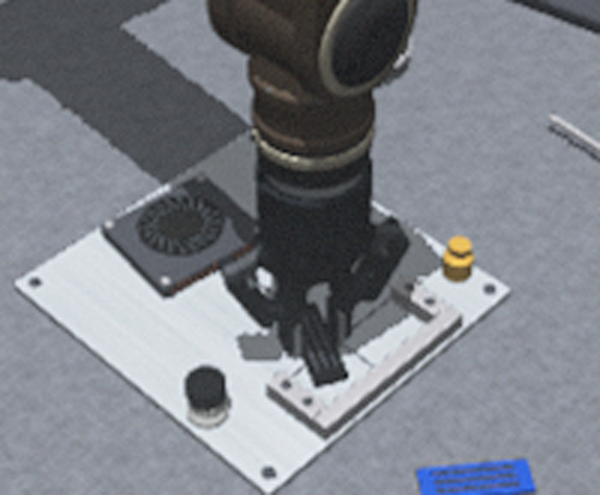

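The bar is held between the pads: the gap is 25 mm, and the picture shows it in the fingers. Now I carry it to the tray.

```bash
python3 - <<'E'
from plant import bot
import numpy as np, cv2
bot.line_to([.669,.006,.25],speed=.2); print(bot.observe()["finger_gap"])
bot.move_ptp([.477,-.294,.25],[np.pi,0,-np.pi/2])
bot.line_to([.477,-.294,.1775]); o=bot.observe(); print(o["position"],o["wrist_force"],o["finger_gap"])
bot.open()
bot.line_to([.477,-.294,.26],speed=.2)
# go behind fan, high
bot.move_ptp([.40,.014,.25],[np.pi,0,.008])
o=bot.observe(); print(o["clock"],o["position"])
d=bot.get_image("top"); np.savez("top1.npz",**d); cv2.imwrite("pics/t1.png",cv2.resize(d["img"][145:300,185:415,::-1],None,fx=3.4,fy=3.4,interpolation=cv2.INTER_CUBIC))
E
```

```text
0.02437069004069839
[ 0.47759981 -0.29333532  0.17723026] [ 0.18706035 -1.12368742 -0.68822791] 0.025027783636797557
9.8 [0.40028316 0.01369454 0.24963318]
```

View pics/t1.png

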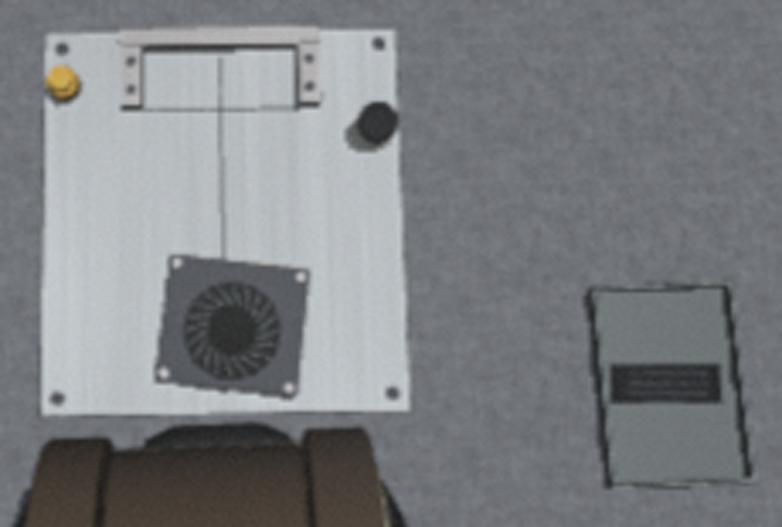

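The spreader lies flat in the tray, at crop (665,384). Next I square the fan with a two-finger push from behind, checking the force.

```bash
python3 - <<'E'
from plant import bot
import numpy as np, cv2
y=.0165
bot.line_to([.435,y,.25],speed=.2)
bot.line_to([.435,y,.172],speed=.15); print(bot.observe()["wrist_force"])
for x in (.46,.475,.49):
    bot.line_to([x,y,.172],speed=.05); o=bot.observe(); print(x,o["position"],o["wrist_force"],o["clock"])
bot.line_to([.46,y,.172],speed=.1)
bot.line_to([.42,y,.25],speed=.2)
d=bot.get_image("top"); np.savez("top2.npz",**d); cv2.imwrite("pics/t2.png",cv2.resize(d["img"][145:275,185:315,::-1],None,fx=4.6,fy=4.6,interpolation=cv2.INTER_CUBIC))
print(bot.observe()["clock"])
E
```

```text
[ 0.05469396 -0.59712575 -0.15596807]
0.46 [0.46005307 0.01650112 0.17183036] [-0.09954581 -0.45969113  0.63032123] 11.4917
0.475 [0.47534018 0.01651343 0.17197175] [-0.81125789 -0.21535223 -1.11644362] 11.9417
0.49 [0.49039714 0.01649752 0.17199242] [0.28648482 0.21190049 0.21095026] 12.3917
13.4833
```

View pics/t2.png

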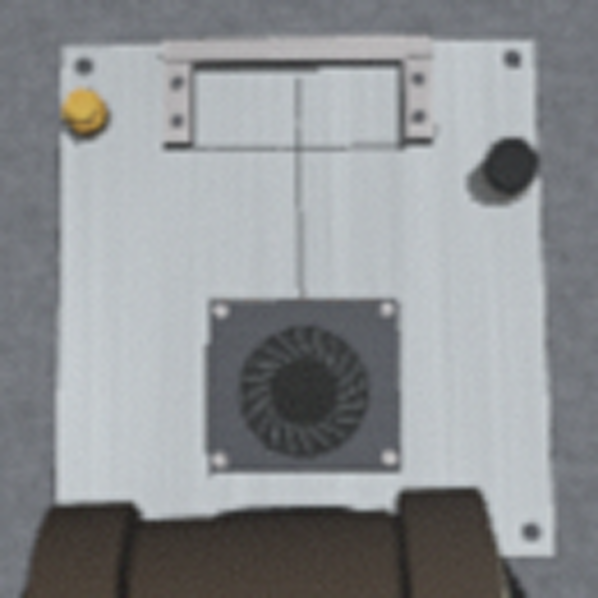

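The fan is now square at crop (304,385) and close to the dark centre line (x≈299–302). I'll measure its lateral offset against the line and stops.

```bash
python3 - <<'E'
from h import *
d=dict(np.load("top2.npz")); C=lambda uv:crop(uv,4.6,(185,145))
print("fan",fit(rect(.09,.1),ray(d,C([(209,299),(398,299),(399,471),(209,471)]),.021)))
print("screws",ray(d,C([(221,311),(388,310),(389,457),(220,459)]),.021).round(4).tolist())
print("line",ray(d,C([(298.5,80),(301.5,290)]),.008).tolist())
print("side stops inner top y", ray(d,C([(194,70),(194,140),(403,70),(403,140)]),.024).round(4).tolist())
# subpixel: darkness-weighted line columns and fan side edges on raw image
g=cv2.cvtColor(d["img"],cv2.COLOR_RGB2GRAY).astype(float)
def edge(row,a,b):  # strongest gradient, subpixel
    p=g[row-1:row+2,a:b].mean(0); q=np.abs(np.diff(p)); k=q.argmax(); s=slice(max(k-1,0),k+2); i=np.arange(len(q))
    return a+.5+(i[s]*q[s]).sum()/q[s].sum()
for rows,z,spans,n in (((217,222,227,232,237,242),.021,((225,236),(266,277)),"fan"),):
    L=np.array([[ray(d,[(edge(r,*s),r)],z)[0,1] for s in spans] for r in rows]); print(n,L.round(4).tolist(),L.mean())
for r in (182,187,192,197,202):
    p=g[r-1:r+2,244:256].mean(0); w=np.clip(np.median(p)-4-p,0,None); u=244+(w*np.arange(12)).sum()/w.sum(); print(r,u,ray(d,[(u,r)],.008)[0].round(4))
E
```

```text
fan (np.float64(0.5472410793106561), np.float64(0.018221822772965135), np.float64(-0.002282584066303849), np.float64(0.0007265052344063916))
screws [[0.586, 0.0617], [0.5861, -0.0262], [0.5093, -0.0258], [0.5087, 0.0616]]
line [[0.7156482123201326, 0.020954627041452855], [0.5990647586489395, 0.01951896490072735]]
side stops inner top y [[0.7169, 0.077], [0.678, 0.0766], [0.7162, -0.0357], [0.6774, -0.0352]]
fan [[0.0681, -0.0321], [0.0699, -0.0321], [0.0696, -0.0318], [0.0696, -0.0322], [0.0695, -0.0319], [0.0694, -0.0318]] 0.018680521292015088
182 249.39261744966444 [0.6639 0.0213]
187 249.36713286713288 [0.6511 0.0214]
192 249.82108626198084 [0.6384 0.0203]
197 249.83435582822085 [0.6258 0.0203]
202 249.83480825958702 [0.6132 0.0203]
```

The fan is at y≈0.0184 and the bay centre at about 0.0207, so it needs roughly +2 mm. I'll touch both side stops to locate the centre exactly, then nudge the fan from its -y side.

```bash
cat >> h.py <<'E'
def creep(bot,p,dirn,step,n,F):
    "step from p along dirn until the wrist force against dirn exceeds F; returns positions and force"
    p=np.array(p,float);u=np.array(dirn,float);f0=bot.observe()["wrist_force"]@u
    for i in range(n+1):
        if i: bot.line_to(list(p+u*step*i),speed=.03)
        o=bot.observe(); f=-(o["wrist_force"]@u-f0)
        if i and f>F: break
    return o["position"],f,i
E
python3 - <<'E'
from plant import bot
from h import *
bot.close(20)
R=[np.pi,0,.009]
bot.move_ptp([.70,.0207,.23],R); bot.line_to([.70,.0207,.187]); print(bot.observe()["clock"])
r=[]
for s in (1,-1):
    bot.line_to([.70,.0207+s*.036,.187],speed=.1)
    p,f,i=creep(bot,[.70,.0207+s*.036,.187],[0,s,0],.001,14,2.5); print(s,p,f,i,bot.observe()["clock"]); r.append(p[1])
    bot.line_to([.70,.0207,.187],speed=.1)
print("centre",np.mean(r),"w",.057-(r[0]-r[1])/2)
bot.line_to([.70,.0207,.24],speed=.2); print(bot.observe()["clock"],bot.observe()["finger_gap"])
E
```

```text
15.7667
1 [0.69999941 0.06518529 0.18696638] 3.508310210799714 9 18.525Traceback (most recent call last):
  File "<stdin>", line 8, in <module>
plant.PlanningError: the arm cannot follow that straight line within its joint ranges
```

```bash
python3 - <<'E'
from plant import bot
from h import *
o=bot.observe(); print(o["q"].round(3),o["position"],o["ee_rot"],o["clock"])
for y in (.01,0,-.01,-.0153,-.03):
    for t in(.009,-.01): print(y,t,bot.ik([.70,y,.187],[np.pi,0,t]))
E
```

```text
[ 2.900e-02  5.240e-01  2.500e-02  1.071e+00  1.000e-03 -3.121e+00] [0.70001345 0.02007087 0.1870494 ] [-3.14108931e+00 -6.14289701e-05  7.94119442e-03] 19.125
0.01 0.009 [ 0.01428474  0.52399401  0.02425839  1.07106071  0.         -3.13630791]
0.01 -0.01 [ 0.01428474  0.52399401  0.02425839  1.07106071  0.         -3.11730791]
0 0.009 [0.         0.52386398 0.02404884 1.07098119 0.         3.13259265]
0 -0.01 [ 0.          0.52386398  0.02404884  1.07098119  0.         -3.13159265]
-0.01 0.009 [-0.01428474  0.52399401  0.02425839  1.07106071  0.          3.11830791]
-0.01 -0.01 [-0.01428474  0.52399401  0.02425839  1.07106071  0.          3.13730791]
-0.0153 0.009 [-0.02185366  0.52416837  0.0245394   1.07116736  0.          3.11073899]
-0.0153 -0.01 [-0.02185366  0.52416837  0.0245394   1.07116736  0.          3.12973899]
-0.03 0.009 [-0.04283093  0.52503411  0.02593515  1.07169736  0.          3.08976172]
-0.03 -0.01 [-0.04283093  0.52503411  0.02593515  1.07169736  0.          3.10876172]
```

Wrist joint 6 sits at its range edge for yaw≈0, so I'll use the half-turn equivalent (yaw≈π) from here on.

```bash
python3 - <<'E'
from plant import bot
from h import *
R=[np.pi,0,.009-np.pi]
bot.line_to([.70,.0207,.24],speed=.2)
bot.move_ptp([.70,.0207,.23],R); print(bot.observe()["q"].round(2)); bot.line_to([.70,.0207,.187])
r=[]
for s in (1,-1):
    q=[.70,.0207+s*.040,.187]
    bot.line_to(q,speed=.1)
    p,f,i=creep(bot,q,[0,s,0],.001,12,2.5); print(s,p,f,i,bot.observe()["clock"]); r.append(p[1]-s*f*.0)
    bot.line_to([.70,.0207,.187],speed=.1)
print("centre",np.mean(r),"w",.057-(r[0]-r[1])/2)
bot.line_to([.70,.0207,.24],speed=.2); print(bot.observe()["clock"])
E
```

```text
[ 0.03  0.5   0.09  1.16 -0.    0.02]
1 [0.7000078  0.06520299 0.18694045] 3.82195229927661 5 24.425
-1 [ 0.69999904 -0.02368662  0.18697439] 4.1814544116784 5 26.825
centre 0.02075818684715798 w 0.01255519367707978
27.8417
```

The centre by touch is y=0.0207, matching vision. Now I nudge the fan sideways, push it towards the mouth of the bay, and re-measure.

```bash
cat >> h.py <<'E'
def edge(g,row,a,b):
    p=g[row-1:row+2,a:b].mean(0); q=np.abs(np.diff(p)); k=q.argmax(); s=slice(max(k-1,0),k+2); i=np.arange(len(q))
    return a+.5+(i[s]*q[s]).sum()/q[s].sum()
E
python3 - <<'E'
from plant import bot
from h import *
R=[np.pi,0,.009-np.pi]
bot.move_ptp([.547,-.066,.23],R); bot.line_to([.547,-.066,.187])
bot.line_to([.547,-.048,.187],speed=.1); bot.line_to([.547,-.0419,.187],speed=.03); o=bot.observe(); print(o["position"],o["wrist_force"])
bot.line_to([.547,-.066,.187],speed=.1); bot.line_to([.547,-.066,.23],speed=.2)
bot.open()
bot.move_ptp([.455,.0207,.23],R); bot.line_to([.455,.0207,.172],speed=.2)
bot.line_to([.485,.0207,.172],speed=.1); bot.line_to([.565,.0207,.172],speed=.06); print(bot.observe()["wrist_force"])
bot.line_to([.54,.0207,.172],speed=.15); bot.line_to([.44,.0207,.24],speed=.25)
d=bot.get_image("top"); np.savez("top3.npz",**d); cv2.imwrite("pics/t3.png",cv2.resize(d["img"][145:275,185:315,::-1],None,fx=4.6,fy=4.6,interpolation=cv2.INTER_CUBIC))
print(bot.observe()["clock"])
E
```

```text
[ 0.54704135 -0.04188376  0.18717088] [ 0.11077075 -0.22900428  0.72581326]
[-0.78973022 -0.38489513  0.47039161]
35.1833
```

View pics/t3.png

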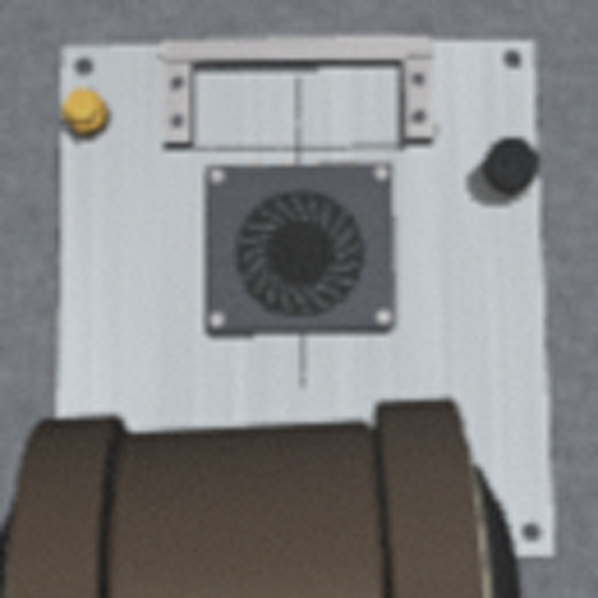

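The fan, at crop (206–396, 165–334), is square and centred on the dark line at x≈300. I'll confirm the offset numerically, then push until it contacts the back stop.

```bash
python3 - <<'E'
from plant import bot
from h import *
d=dict(np.load("top3.npz")); g=cv2.cvtColor(d["img"],cv2.COLOR_RGB2GRAY).astype(float)
L=np.array([[ray(d,[(edge(g,r,a,b),r)],.021)[0,1] for a,b in((223,236),(264,277))] for r in (187,192,197,202,207,211)]); print(L.mean(0),L.mean())
off=L.mean()-.0205
if abs(off)<.0015:
    y=.0207
    bot.line_to([.54,y,.172],speed=.25); bot.line_to([.61,y,.172],speed=.08)
    p,f,i=creep(bot,[.61,y,.172],[1,0,0],.0015,14,8); print(p,f,i,bot.observe()["torque"],bot.observe()["clock"])
    bot.line_to([.59,y,.172],speed=.15); bot.line_to([.40,y,.26],speed=.3)
    d=bot.get_image("top"); np.savez("top4.npz",**d); a=d["img"][145:275,185:315,::-1]
    cv2.imwrite("pics/t4.png",cv2.resize(a,None,fx=4.6,fy=4.6,interpolation=cv2.INTER_CUBIC))
    np.savez("scene4.npz",**bot.get_image("scene")); print(bot.observe()["clock"])
E
```

```text
[ 0.07082373 -0.02983501] 0.02049436083904403
[0.62297757 0.0206661  0.17182781] 10.500367328286346 10 [-0.02975794  2.05206427  0.13640705] 39.3417
40.675
```

View pics/t4.png

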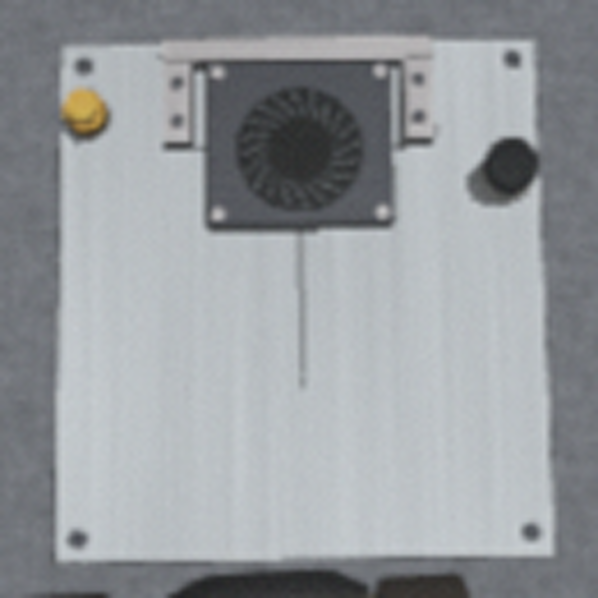

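```bash
python3 - <<'E'
from plant import bot
from h import *
d=dict(np.load("top4.npz")); C=lambda uv:crop(uv,4.6,(185,145)); g=cv2.cvtColor(d["img"],cv2.COLOR_RGB2GRAY).astype(float)
L=np.array([[ray(d,[(edge(g,r,a,b),r)],.021)[0,1] for a,b in((223,236),(264,277))] for r in (181,184,187,190)]); print(L.mean(0),L.mean())
P=ray(d,C([(218,73),(381,72),(383,212),(218,214)]),.021); print("screws",P.round(4).tolist()); print(fit(rect(.0764,.0876),P))
E
```

```text
[ 0.07116006 -0.02768215] 0.021738950724197393
screws [[0.716, 0.0642], [0.7161, -0.0239], [0.6387, -0.0241], [0.6381, 0.0636]]
(np.float64(0.6772311237309185), np.float64(0.019960305563996902), np.float64(0.0044309451619509894), np.float64(0.0006615869942160243))
```

The fan is centred within about 1 mm and pressed flush (about 10 N contact, at the expected x). The arm is clear, so I'm handing in.

```bash
python3 -c "
from plant import bot
print(bot.hand_in())"
```

```text
the job is handed in; nothing more can be done
None
```

The job is handed in at about 41 s: the spreader lies flat in the tray, and the fan was slid (never lifted) square against the back stop, centred between the side stops to about 1 mm; I kept clear of the weight, jar, dish and screwdriver.

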